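Load a vial into the shielded counting chamber with the flap lever

TASK

Load the vial that stands on the sample slide into the shielded chamber, with the fingertips only: press the long end of the lever down until the spring hook catches it and holds the heavy flap open, push the slide's upright plate until the slide is fully home, then press the hook's pedal so that the lever comes free and the flap drops shut. Never touch the flap itself or any vial, keep the sample vial upright in its cup, and leave the two spare vials standing where they are.

Things in the scene. Friction and masses are not known exactly. Their poses are not given: they have to be found in the camera images.
- chamber: Grey shielded chamber on a 340 x 195 x 18 mm base plate, fixed to the worktop. Origin: on the worktop under the middle of its thick-walled box (150 x 120 mm, top at z = 122 mm). z up; its -x points out of the mouth, along the sample slide and the lever's long end, roughly to the robot's right; its +y is the lever's side, facing the robot.
- flap: The heavy flap (about 1.5 kg): 20 mm thick roof and 22 mm thick front skirt of the box in one L-shaped piece, 120 mm wide, hinged at the back. Origin on the hinge line (chamber x = 78, z = 102 mm); axes as the chamber's when shut; tilts about 0.43 rad when the lever is caught. Its side roller rests on the lever's short end. When the lever is freed it sinks shut by itself in about 1 s.
- lever_pivot (a point): The lever's pivot pin, chamber x = -55, y = 95, z = 87 mm; its axis runs along chamber y. It does not move against the chamber.
- lever_pad (a point): Centre of the top of the ribbed pad (48 mm along the lever, 36 mm wide) near the lever's long end, 140 mm from the pivot along the lever, 14.5 mm above its centre line. At rest 158 mm above the worktop, outer end higher (slope 0.42 rad); moves down and 18 mm outward on an arc round the pivot, ends nearly level, 74 mm high at the stop (81 when caught). Takes 5 to 15 N, more if fast.
- lever (a joint): Angle of the lever, rad: 0 at rest (long end up), grows as the pad is pressed; the hook snaps over the lever's end bar at about 0.59, the stop is at 0.622; held by the hook it rests at about 0.58. If let go before that, it comes up again.
- pedal_top (a point): Centre of the top face of the hook's ribbed release pedal (42 x 36 mm), beyond the lever's end: chamber x = -301, y = 95, about 55 mm above the worktop. Pressing it 20 to 25 mm straight down (about 3 to 6 N) draws the hook off the lever's end bar; the hook's spring brings it back when let go.
- hook (a joint): Angle of the spring hook, rad: 0 at rest (closed), grows as its pedal is pressed down; it lets the lever go at about 0.25, stop at 0.36.
- push_face (a point): Centre of the outer face of the upright push plate at the outer end of the sample slide (plate 38 mm wide, from 26 to 72 mm above the worktop; this point is 52 mm above it). The vial stands 135 mm further in. Push along chamber +x; the lever's pad, when down, stands 75 mm to the side of the slide's middle line.
- carrier (a joint): Travel of the sample slide into the chamber, m: 0 at the start, 0.080 fully home (a solid stop). It slides stiffly, about 2 N, and stays where it is left.
- vial_1: The sample vial, brown with a black cap, 22 mm across and 47 mm tall, standing in the 8 mm deep cup on the slide in front of the chamber. Origin: centre of its underside; z up.
- vial_2: Spare vial, white with a blue cap, 22 x 47 mm, standing on the worktop on the lever side of the chamber. Origin: centre of its underside; z up.
- vial_4: Spare vial, white with an orange cap, 22 x 47 mm, standing on the worktop on the far side of the slide. Origin: centre of its underside; z up.

How it is judged:
By the outcome, as a careful person would: the job done as asked, in the order asked, and still so for the second after the job is handed in, with the robot touching nothing.
It also fails if it takes over 67 s, if anything falls off the work surface, if the arm or the gripper's body presses on something with over 40 N, if the wrist force passes 120 N, or if a joint passes its speed limit or range.

ROBOT

A 6-joint arm with a two-finger parallel gripper is mounted at the origin on a cart in front of the work surface, level with it; the furniture and walls round the work are solid. World frame = base frame: x ahead of the robot, y to its left, z up, the work surface at z = 0. Lengths are in m, angles in rad, forces in N, time in s.
With the tool pointing down it reaches from about 0.3 to 0.775 m from the base axis. Payload 14.6 kg.
Tool frame: the origin (TCP) lies on the front face of the gripper's body, between the roots of the fingers; the fingertips stand 97 mm ahead of it and the grasp point (between the pads) lies 78 mm ahead of it (ctrl.tcp_to_tips is the distance from the TCP to the fingertips, in m); z points along the fingers, y is the line along which they close (so a half turn about z gives the same grasp; the last joint's range is limited). The gripper opens to 94 mm and grips with 3 to 60 N. Pads are 16 mm wide; open, the fingers measure 119 mm over their backs; the gripper's body (75 mm by 177 mm) begins 78 mm behind the grasp point.
Start: joints at [1.231, 0.3, 1.521, -0, 1.321, -0.067], TCP at [0.148, 0.53, 0.303] pointing down, gripper open.
Joint ranges: [-3.03, 3.03], [-0.79, 2.21], [0.23, 2.52], [-1.04, 4.18], [0, 3.07], [-2.55, 2.55]. Speed limits (rad/s): [2.22, 2.22, 2.57, 3.14, 3.14, 3.14].

INTERFACE

Orientations are given as a rotation vector (axis times angle).
In Python, from workcell import ctrl gives the robot as it stands. The module is installed in compiled form; this text tells all that it offers.
- The arm moves only by the shell command python3 -m handwheel 'ROWS'. ROWS is JSON, a list of rows, each an object with "grip": the finger opening in cm, from 0 to 9.4; "xyz": the shift along the tool's x, y, z in cm, a list of three; "twist": the turn about the tool's z in degrees. In form: [{"grip": grip, "xyz": [tx, ty, tz], "twist": twist}, ...]. A call has 1 to 10 rows; each row is the pose to reach, as a shift and turn from the pose commanded when the call began, along the tool's axes at that moment; what a row does not reach only later rows make up. A row lasts 1/12 s, in which the tool goes at most 41.7 mm and 7.16 degrees, less where a joint would pass 70% of its speed; a pose out of reach is approached as far as the arm can. A call with a gripper value outside its range is refused whole. The fingers move at their own pace and stop on an object; the grip force is fixed at half the most. Time passes only in rows, so rows that repeat a pose let the fingers close. It gives the time, the measured TCP pose, the force, the opening and the grip force at its end, in the units of the state.
- ctrl.state(): the state, without advancing time (a new reading comes with each control period).
- ctrl.camera(name): name is "scene" or "top" or "wrist"; returns a dict with "pixels" (400x640x3 uint8, red, green, blue), "fx", "fy", "cx", "cy" (pixels), "k1" (the pictures are not rectified: a ray, as slopes to the right and down, at radius r is drawn at 1 + k1 r^2 times it, then the intrinsics apply), "eye" and "rotation" of the camera in the world. Camera axes: x right, y down, z forward; pixel columns grow to the right and rows downward; lengths in m; the calibration is good to about 2 mm. A picture is of the moment at which its call begins. There is no depth.
- ctrl.sign_off(): hands the job in; it is judged then, once.
The state is a dict: "time": time; "q": joint angles; "joint_vel": joint speeds; "tau": joint torques, N m; "position": TCP position; "eef_rot": TCP orientation; "ft_force": force on the tool from outside, world axes, zero at the start; "ft_torque": the same for the moment, N m; "opening": finger opening in m; "gripper_force": force on a finger pad.
Only numpy, scipy, OpenCV 4.12 (cv2) and the standard library are available. Lean on these libraries where they do the work, as an engineer would, in place of code of your own. Each camera call takes 0.05 s, during which the arm holds its last target. There are 200 camera calls.

## Working session

There is one attempt and no reset: what is moved stays moved. The work goes in short steps, Python scripts to look and compute and a shell command to move; the robot and the scene stay as the last step left them, time stands still between calls to the robot, and variables do not carry over. Pictures are saved under pics/ and viewed, at most 14 in all, crops included, and the job is handed in when it is done.

```bash
mkdir -p pics
cat > h.py <<'E'
import numpy as np, cv2
from workcell import ctrl
def snap(n,f):
    c=ctrl.camera(n); cv2.imwrite('pics/'+f,c['pixels'][:,:,::-1]); np.save('pics/'+f[:-4]+'.npy',c,allow_pickle=True); return c
def load(f): return np.load('pics/'+f+'.npy',allow_pickle=True).item()
def ray(c,u,v):
    K=np.array([[c['fx'],0,c['cx']],[0,c['fy'],c['cy']],[0,0,1.]])
    p=cv2.undistortPoints(np.array([[[u,v]]],float),K,np.array([c['k1'],0,0,0.]))[0,0]
    d=np.array(c['rotation'])@np.array([p[0],p[1],1]); return np.array(c['eye']),d
def onz(c,u,v,z):
    e,d=ray(c,u,v); return e+d*(z-e[2])/d[2]
def proj(c,P):
    K=np.array([[c['fx'],0,c['cx']],[0,c['fy'],c['cy']],[0,0,1.]]);R=np.array(c['rotation'])
    r=R.T@(np.array(P)-np.array(c['eye']));r=r[:2]/r[2]
    k=1+c['k1']*(r@r); return np.array([c['fx']*r[0]*k+c['cx'],c['fy']*r[1]*k+c['cy']])
E
python3 - <<'E'
from h import *
for n in('scene','top','wrist'):
    c=snap(n,n+'0.png'); print(n,c['fx'],c['k1'],c['eye'],np.round(c['rotation'],2).tolist())
s=ctrl.state(); print(s['position'],s['eef_rot'],s['ft_force'],s['time'],s['opening'])
E
```

```text
scene 486.91455603790496 0.03863786489651483 [ 0.03909859 -0.28683938  0.82503509] [-2.11, 1.29, -0.49]
top 450.3559110917793 0.03760763363154955 [ 0.47099037 -0.0080009   1.21784116] [-2.14, 2.16, -0.12]
wrist 292.7661079732852 -0.013825161772340722 [0.07242792 0.54992729 0.38408714] [2.32, 1.76, 0.24]
[0.1481561  0.52956127 0.30222095] [-4.27153139e-01 -3.11224339e+00  1.31999495e-03] [ 0.41544604 -1.09367093 -0.563314  ] 0.15 0.09405543816617763
```

View pics/top0.png

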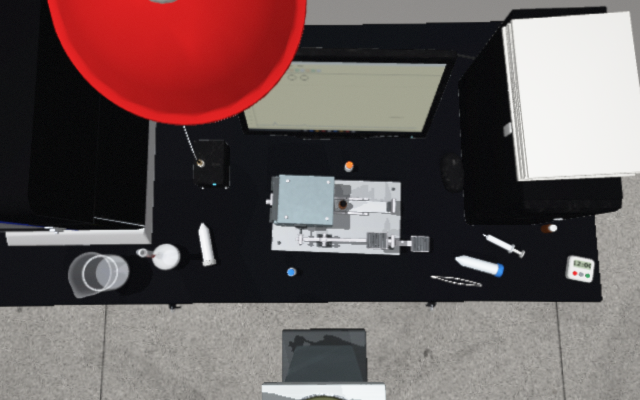

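View pics/scene0.png

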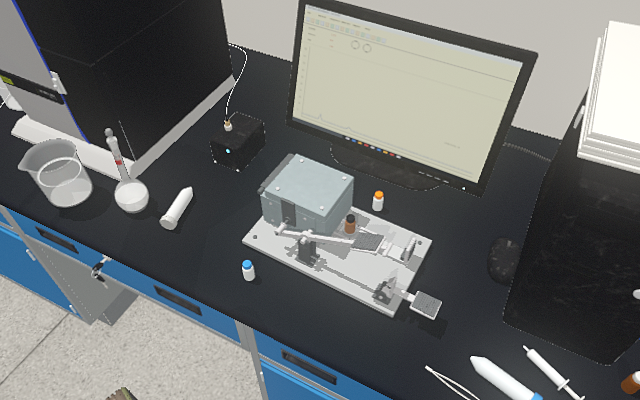

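The top picture shows the chamber box at about (305,200), pad at (377,240), pedal at (420,243), the push plate near (395,204), and vials at (349,166) and (292,271). Next I'll enlarge that region and fix rotation (it's a rotation vector).

```bash
sed -i "s/np.array(c\['rotation'\])/cv2.Rodrigues(np.array(c['rotation'],float))[0]/" h.py
python3 - <<'E'
from h import *
t=load('top0');s=load('scene0')
a=cv2.resize(t['pixels'][150:285,260:440],(800,600),interpolation=cv2.INTER_CUBIC)
cv2.imwrite('pics/topc.png',a[:,:,::-1])
b=cv2.resize(s['pixels'][140:330,230:450],(800,600),interpolation=cv2.INTER_CUBIC) if 0 else cv2.resize(s['pixels'][150:325,230:450],None,fx=3.4,fy=3.4,interpolation=cv2.INTER_CUBIC)
cv2.imwrite('pics/scc.png',b[:,:,::-1])
print(onz(t,320,400,0),proj(t,[0.148,.53,.3]))
# plate corners
g=cv2.cvtColor(t['pixels'],cv2.COLOR_RGB2GRAY)
m=(g>90).astype(np.uint8); m[:150]=0;m[285:]=0;m[:,:255]=0;m[:,440:]=0
m=cv2.morphologyEx(m,cv2.MORPH_CLOSE,np.ones((5,5)))
cs=max(cv2.findContours(m,0,1)[0],key=cv2.contourArea);print(cv2.minAreaRect(cs),cv2.boundingRect(cs))
hsv=cv2.cvtColor(t['pixels'],cv2.COLOR_RGB2HSV)
for n,lo,hi in(('blue',100,120),('orange',5,18)):
    k=cv2.inRange(hsv,(lo,120,90),(hi,255,255));k[:150]=0;k[290:]=0;k[:,:255]=0;k[:,440:]=0
    v,u=np.nonzero(k);print(n,len(u),u.mean(),v.mean(),onz(t,u.mean(),v.mean(),.047))
E
```

```text
[0.11057686 0.00764217 0.        ] [ 43.8696294 432.6431484]
((347.4127197265625, 214.562744140625), (163.80792236328125, 76.13449096679688), 2.1610796451568604) (266, 174, 163, 81)
blue 34 290.5 271.79411764705884 [0.43615057 0.07982786 0.047     ]
orange 43 348.4418604651163 166.90697674418604 [ 0.70860454 -0.073711    0.047     ]
```

View pics/topc.png

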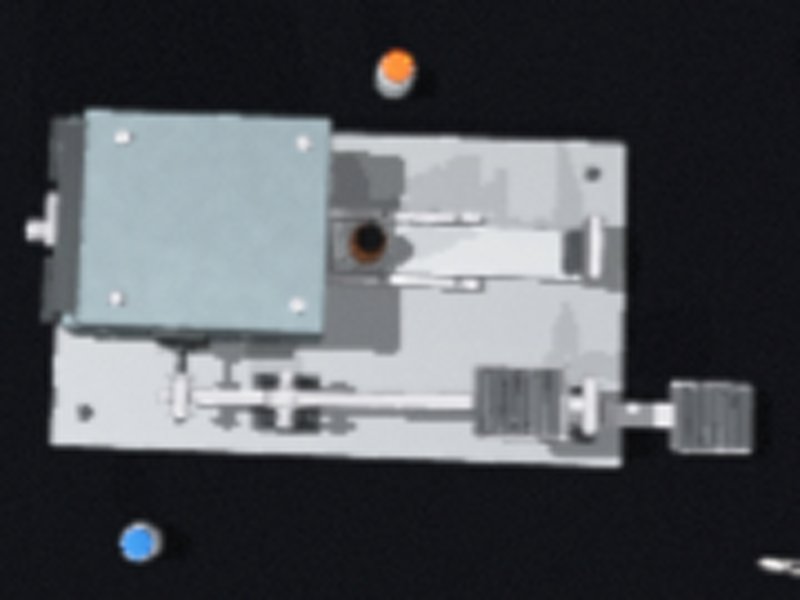

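View pics/scc.png

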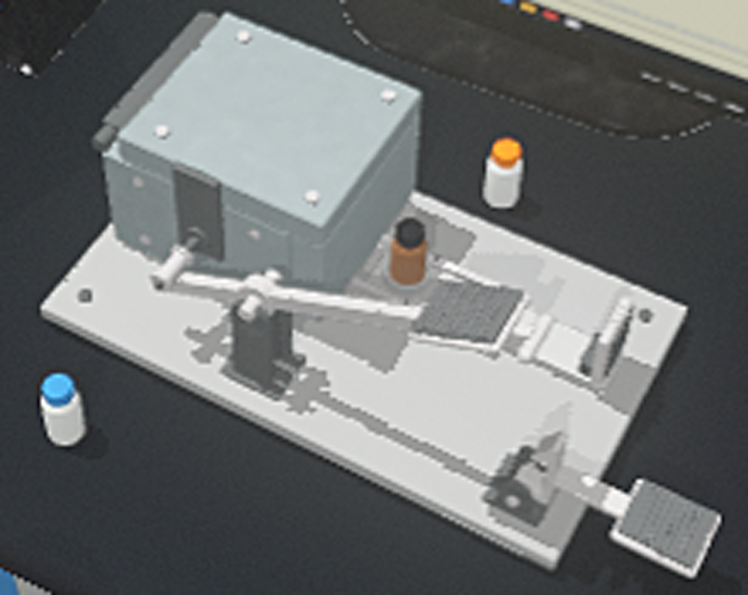

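The crops (top: ×4.44 from (260,150); scene: ×3.4 from (230,150)) show the pad at (518,402)/(470,310), the pedal at (711,418)/(666,527), and the push plate at (596,247)/(610,340). The base-plate corners and all three vials, standing, are also visible.

```bash
python3 - <<'E'
from h import *
t=load('top0');s=load('scene0')
T=lambda u,v,z:onz(t,260+(u+.5)/4.444-.5,150+(v+.5)/4.444-.5,z)
S=lambda u,v,z:onz(s,230+(u+.5)/3.4-.5,150+(v+.5)/3.4-.5,z)
def two(a,b):
    e1,d1=ray(t,260+a[0]/4.444,150+a[1]/4.444);e2,d2=ray(s,230+b[0]/3.4,150+b[1]/3.4)
    x=np.linalg.lstsq(np.c_[d1,-d2],e2-e1,rcond=None)[0];p,q=e1+x[0]*d1,e2+x[1]*d2
    return np.round((p+q)/2*1e3,1),round(np.linalg.norm(p-q)*1e3,1)
for n,a,b,z in(('pedal',(711,418),(666,527),.055),('pad',(518,402),(470,310),.1575),('vialcap',(370,236),(410,229),.075),('plRT',(627,143),(686,308),.018),('plRB',(622,466),(556,560),.018),('plLB',(50,445),(42,308),.018),('pushtop',(596,247),None,.072),('pushtopends',(596,215),(628,300),.072),('pe2',(594,280),(590,365),.072)):
    print(n,'T',np.round(T(*a,z)*1e3,1), *( ('S',np.round(S(*b,z)*1e3,1),'2v',*two(a,b)) if b else ()))
P=np.array([T(711,418,.055)[:2],T(518,402,.1575)[:2]])
a=np.array([-.301,.095]);b=np.array([-.177,.095])
R,L,B=T(622,466,.018),T(50,445,.018),T(627,143,.018)
dx=(L-R)[:2];dy=(R-B)[:2]; print('len',np.linalg.norm(dx),np.linalg.norm(dy))
for d in(dx,P[1]-P[0]):print(np.degrees(np.arctan2(d[1],d[0])),np.linalg.norm(d))
print(np.degrees(np.arctan2(dy[1],dy[0]))-90)
E
cat > /dev/null
```

```text
pedal T [ 504.9 -251.4   55. ] S [ 503.5 -253.3   55. ] 2v [ 504.2 -253.4   52.8] 1.2
pad T [ 511.1 -129.3  157.5] S [ 511.9 -131.8  157.5] 2v [ 510.8 -131.4  157.4] 2.8
vialcap T [610.  -56.3  75. ] S [608.1 -58.3  75. ] 2v [609.7 -57.9  71.9] 1.0
plRT T [ 672.  -214.9   18. ] S [ 671.5 -214.2   18. ] 2v [ 670.7 -215.5   18.6] 0.8
plRB T [ 478.1 -205.7   18. ] S [ 480.2 -206.    18. ] 2v [ 477.3 -206.6   21.9] 1.4
plLB T [493.4 134.1  18. ] S [494.5 130.8  18. ] 2v [493.5 131.6  17.2] 3.7
pushtop T [ 602.7 -186.    72. ]
pushtopends T [ 621.2 -186.5   72. ] S [ 619.6 -188.3   72. ] 2v [ 620.7 -188.4   69.5] 1.1
pe2 T [ 583.6 -184.3   72. ] S [ 568.3 -185.    72. ] 2v [ 583.3 -185.7   52.3] 5.7
len 0.3400683659920811 0.1941485517547949
87.4114185511466 0.3400683659920811
87.0893579102895 0.12231232350153132
87.26230822552796
```

Chamber yaw is 87.3° and the base plate measures 340 × 194 mm, both matching the specification. In world mm, the pad is at (511,-130), the pedal at (504,-253) and the push face at about (603,-192). The plan is to close the fingers and turn the wide side of the gripper across the slide (twist +77°).

```bash
cat > to.py <<'E'
import sys
from h import *
def to(cx,cy,tipz,quiet=0):
    s=ctrl.state();p=np.array(s['position']);R=cv2.Rodrigues(np.array(s['eef_rot'],float))[0]
    X=np.array([np.cos(np.radians(87.3)),np.sin(np.radians(87.3))]);Y=np.array([-X[1],X[0]])
    O=np.array([.5043,-.2525])+.301*X-.095*Y
    w=O+cx*X/1e3+cy*Y/1e3
    t=np.array([*w,tipz/1e3+ctrl.tcp_to_tips])
    y=np.degrees(np.arctan2(R[1,1],R[0,1])); r=p[:2]-O
    print('chamber now',np.round([r@X*1e3,r@Y*1e3,(p[2]-ctrl.tcp_to_tips)*1e3],1),'F',np.round(s['ft_force'],1),'t',s['time'],'open',s['opening'])
    print('shift cm',np.round(R.T@(t-p)*100,2),'twist',round(y+2.7,1),'q',np.round(s['q'],2))
to(*map(float,sys.argv[1:4]))
E
python3 to.py -180 95 200
```

```text
chamber now [463.4 487.6 205. ] F [ 0.4 -1.1 -0.6] t 0.15 open 0.09405543816617763
shift cm [-52.66 -53.93   0.55] twist 77.1 q [ 1.23  0.3   1.52 -0.    1.32 -0.07]
```

```bash
python3 -m handwheel '[{"grip":0,"xyz":[-26,-27,-2],"twist":77},{"grip":0,"xyz":[-26,-27,-2],"twist":77},{"grip":0,"xyz":[-26,-27,-2],"twist":77},{"grip":0,"xyz":[-26,-27,-2],"twist":77},{"grip":0,"xyz":[-26,-27,-2],"twist":77},{"grip":0,"xyz":[-26,-27,-2],"twist":77},{"grip":0,"xyz":[-26,-27,-2],"twist":77},{"grip":0,"xyz":[-26,-27,-2],"twist":77},{"grip":0,"xyz":[-26,-27,-2],"twist":77},{"grip":0,"xyz":[-26,-27,-2],"twist":77}]'; python3 to.py -180 95 200
```

```text
time: 0.98
position: [0.3282, 0.1947, 0.3231]
eef_rot: [2.181, 2.259, 0.001]
ft_force: [-0.9, 0.5, -0.1]
opening: 0.0309
gripper_force: 0.0
chamber now [137.4 292.  225.9] F [-0.9  0.5 -0.1] t 0.9833 open 0.030912253033739477
shift cm [-33.25  17.01   2.63] twist 4.7 q [ 0.44 -0.11  1.92 -0.    1.33  0.4 ]
```

```bash
python3 -m handwheel '[{"grip":0,"xyz":[-33.2,17,1],"twist":4.7},{"grip":0,"xyz":[-33.2,17,1],"twist":4.7},{"grip":0,"xyz":[-33.2,17,1],"twist":4.7},{"grip":0,"xyz":[-33.2,17,1],"twist":4.7},{"grip":0,"xyz":[-33.2,17,1],"twist":4.7},{"grip":0,"xyz":[-33.2,17,1],"twist":4.7},{"grip":0,"xyz":[-33.2,17,1],"twist":4.7},{"grip":0,"xyz":[-33.2,17,1],"twist":4.7},{"grip":0,"xyz":[-33.2,17,1],"twist":4.7},{"grip":0,"xyz":[-33.2,17,1],"twist":4.7}]'; python3 -m handwheel '[{"grip":0,"xyz":[0,0,0],"twist":0},{"grip":0,"xyz":[0,0,0],"twist":0},{"grip":0,"xyz":[0,0,0],"twist":0}]';python3 to.py -185 95 162; python3 -c "
from h import *
c=snap('scene','s1.png')
cv2.imwrite('pics/s1c.png',cv2.resize(c['pixels'][120:330,220:480],None,fx=2.8,fy=2.8)[:,:,::-1])"
```

```text
time: 1.82
position: [0.5132, -0.1287, 0.3112]
eef_rot: [-2.263, -2.178, 0.002]
ft_force: [-0.8, 0.3, -0.1]
opening: 0.0003
gripper_force: 0.0
time: 2.07
position: [0.5112, -0.1229, 0.3128]
eef_rot: [2.258, 2.184, 0.0]
ft_force: [0.2, 0.6, -0.2]
opening: 0.0003
gripper_force: 0.0
chamber now [-171.2   94.2  215.6] F [ 0.2  0.6 -0.2] t 2.0667 open 0.00032167871141003195
shift cm [-1.38 -0.1   5.36] twist 0.8 q [-0.31  0.24  1.58  0.    1.33 -0.27]
```

View pics/s1c.png

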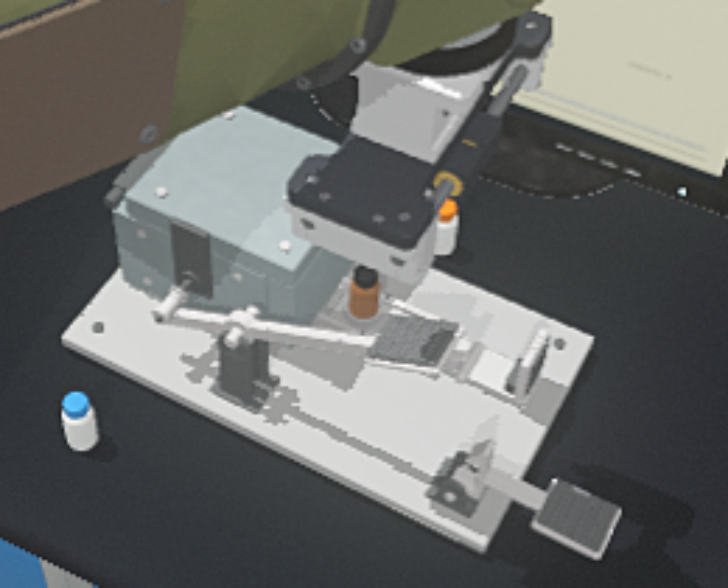

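The gripper hangs above the pad, with the body front edge at about (300–410,215–270) in the crop. All three vials are standing. The fingers aren't obvious, so I'll check where the tips should project.

Run:
```python
from h import *
c=load('s1');s=ctrl.state();p=np.array(s['position'])
for d in(0,.05,.097):
    print((proj(c,p-[0,0,d])-[220,120])*2.8)
for dx in(-.088,.088):
  for dy in (-.037,.037): print((proj(c,p+[dx,dy,0])-[220,120])*2.8)
print(ctrl.tcp_to_tips, proj(c,p))
w=snap('wrist','w1.png')
```

```text
[418.50927416 155.28401899]
[411.89423994 218.65209421]
[406.26767315 272.72174652]
[416.42116076 299.48299317]
[278.01232962 245.24088091]
[544.18215355  74.85386341]
[420.34853089  34.60281479]
0.0972 [369.46759792 175.45857821]
```

View pics/w1.png

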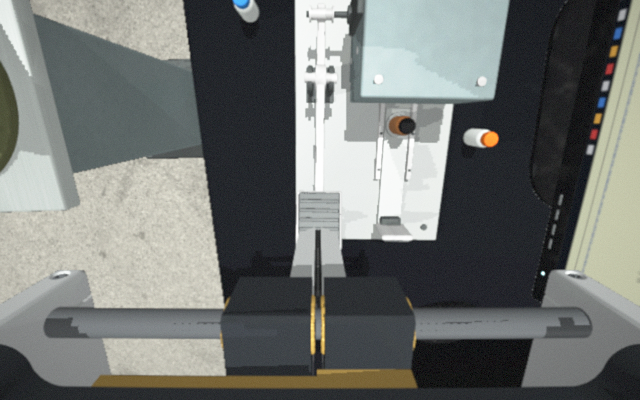

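The wrist view shows the fingers aligned with the lever (lever at u≈320, pad at (320,212)), which agrees with the measured pose. Next is the descent onto the pad.

```bash
python3 -m handwheel '[{"grip":0,"xyz":[-0.6,-0.1,1.5],"twist":0.8},{"grip":0,"xyz":[-1,-0.1,3],"twist":0.8},{"grip":0,"xyz":[-1,-0.1,4],"twist":0.8},{"grip":0,"xyz":[-1,-0.1,5],"twist":0.8},{"grip":0,"xyz":[-1,-0.1,5.5],"twist":0.8},{"grip":0,"xyz":[-1,-0.1,6],"twist":0.8},{"grip":0,"xyz":[-1,-0.1,6.5],"twist":0.8},{"grip":0,"xyz":[-1.1,-0.1,7],"twist":0.8},{"grip":0,"xyz":[-1.2,-0.1,7.5],"twist":0.8},{"grip":0,"xyz":[-1.3,-0.1,8],"twist":0.8}]'; python3 to.py -195 95 70
```

```text
time: 3.0
position: [0.511, -0.1373, 0.2346]
eef_rot: [2.27, 2.164, 0.002]
ft_force: [1.2, -4.2, 11.2]
opening: 0.0005
gripper_force: 5.2
chamber now [-185.6   93.7  137.4] F [ 1.2 -4.2 11.2] t 3.0 open 0.0004538284172764337
shift cm [-0.93 -0.16  6.74] twist -0.0 q [-0.33  0.32  1.66 -0.    1.16 -0.28]
```

```bash
python3 -m handwheel '[{"grip":0,"xyz":[-0.2,-0.1,0.6],"twist":0},{"grip":0,"xyz":[-0.4,-0.1,1.2],"twist":0},{"grip":0,"xyz":[-0.5,-0.1,1.8],"twist":0},{"grip":0,"xyz":[-0.6,-0.1,2.4],"twist":0},{"grip":0,"xyz":[-0.7,-0.1,3],"twist":0},{"grip":0,"xyz":[-0.8,-0.1,3.6],"twist":0},{"grip":0,"xyz":[-0.9,-0.1,4.2],"twist":0},{"grip":0,"xyz":[-0.9,-0.1,4.8],"twist":0},{"grip":0,"xyz":[-0.9,-0.1,5.4],"twist":0},{"grip":0,"xyz":[-0.9,-0.1,5.9],"twist":0}]'; python3 to.py -195 95 71
```

```text
time: 3.83
position: [0.51, -0.1457, 0.1752]
eef_rot: [2.271, 2.165, 0.004]
ft_force: [4.0, 0.5, 8.9]
opening: 0.0006
gripper_force: 4.4
chamber now [-194.1   94.4   78. ] F [4.  0.5 8.9] t 3.8333 open 0.0005842509348411337
shift cm [-0.09 -0.06  0.7 ] twist -0.0 q [-0.35  0.4   1.71  0.    1.03 -0.3 ]
```

```bash
python3 -m handwheel '[{"grip":0,"xyz":[-0.1,0,0.2],"twist":0},{"grip":0,"xyz":[-0.1,0,0.3],"twist":0},{"grip":0,"xyz":[-0.1,0,0.4],"twist":0},{"grip":0,"xyz":[-0.1,0,0.5],"twist":0},{"grip":0,"xyz":[-0.1,0,0.5],"twist":0},{"grip":0,"xyz":[-0.1,0,0.5],"twist":0}]'; python3 to.py -195 95 71
```

```text
time: 4.33
position: [0.5098, -0.1464, 0.1716]
eef_rot: [2.271, 2.166, 0.004]
ft_force: [-5.3, 3.7, 26.2]
opening: 0.0005
gripper_force: 12.4
chamber now [-194.8   94.5   74.4] F [-5.3  3.7 26.2] t 4.3333 open 0.0004839182884253768
shift cm [-0.02 -0.05  0.34] twist -0.0 q [-0.35  0.4   1.71  0.    1.02 -0.3 ]
```

Force is 26 N at 74.4 mm, so the lever is at its stop. Next I'll lift slowly and check that the hook holds.

```bash
python3 -m handwheel '[{"grip":0,"xyz":[0,0,-0.4],"twist":0},{"grip":0,"xyz":[0,0,-0.8],"twist":0},{"grip":0,"xyz":[0,0,-1.2],"twist":0},{"grip":0,"xyz":[0,0,-1.6],"twist":0},{"grip":0,"xyz":[0,0,-2.0],"twist":0},{"grip":0,"xyz":[0,0,-2.0],"twist":0}]'; python3 to.py -275 0 130;  python3 -c "
from h import *
c=snap('scene','s2.png')
cv2.imwrite('pics/s2c.png',cv2.resize(c['pixels'][120:330,220:480],None,fx=2.8,fy=2.8)[:,:,::-1])"
```

```text
time: 4.83
position: [0.5088, -0.1468, 0.1893]
eef_rot: [2.274, 2.167, 0.0]
ft_force: [0.1, 0.3, 0.6]
opening: 0.0003
gripper_force: 0.0
chamber now [-195.2   95.5   92.1] F [0.1 0.3 0.6] t 4.8333 open 0.0003339596176486644
shift cm [-7.98  9.56 -3.78] twist -0.0 q [-0.35  0.38  1.7  -0.    1.06 -0.3 ]
```

View pics/s2c.png

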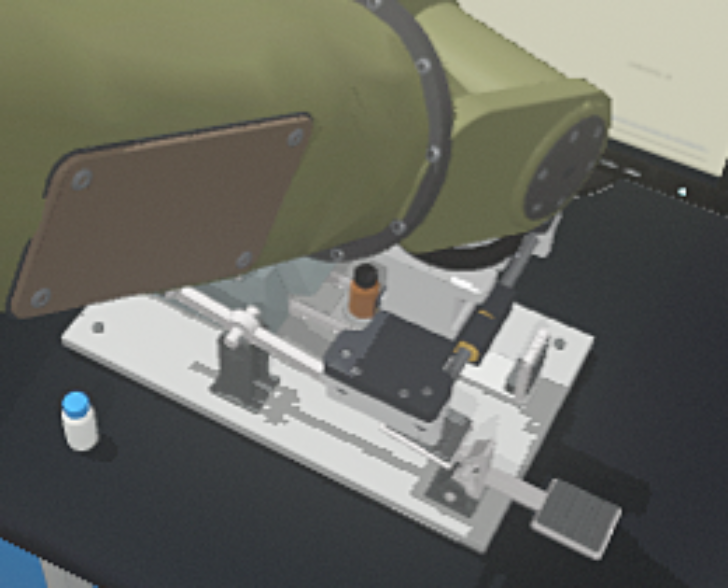

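The lever lies level, hooked at (470,460) in the crop. The pad has stayed down with no force on the tool, and the sample and blue vials are standing. Next I'll move to the outer side of the push plate.

```bash
python3 -m handwheel '[{"grip":0,"xyz":[0,0,-2],"twist":0},{"grip":0,"xyz":[0,0,-4],"twist":0},{"grip":0,"xyz":[-3,3,-4],"twist":0},{"grip":0,"xyz":[-6,6,-4],"twist":0},{"grip":0,"xyz":[-8,9,-4],"twist":0},{"grip":0,"xyz":[-8,9.6,-4],"twist":0},{"grip":0,"xyz":[-8,9.6,-4],"twist":0},{"grip":0,"xyz":[-8,9.6,-4],"twist":0}]'; python3 to.py -275 0 55;  python3 -c "
from h import *
c=snap('wrist','w2.png')
s=snap('scene','s3.png')"
```

```text
time: 5.55
position: [0.6002, -0.2308, 0.2277]
eef_rot: [-2.273, -2.167, 0.001]
ft_force: [0.2, 0.2, -0.2]
opening: 0.0003
gripper_force: 0.0
chamber now [-2.748e+02  2.000e-01  1.305e+02] F [ 0.2  0.2 -0.2] t 5.55 open 0.0002684568722476865
shift cm [-0.02  0.03  7.55] twist -0.0 q [-0.42  0.57  1.31  0.    1.26 -0.38]
```

View pics/w2.png

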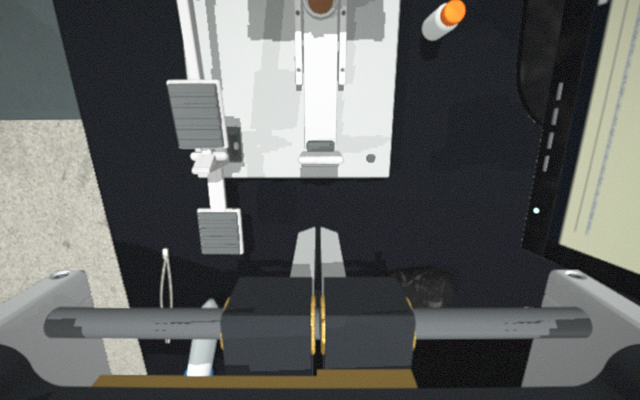

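The fingers are centred on the push plate (320,158), the lever is still hooked at (207,158), and the vials are standing. I'll go down and push gently.

```bash
python3 -m handwheel '[{"grip":0,"xyz":[0,0,2.5],"twist":0},{"grip":0,"xyz":[0,0,5],"twist":0},{"grip":0,"xyz":[0,0,7],"twist":0},{"grip":0,"xyz":[0,0,7.5],"twist":0},{"grip":0,"xyz":[1,0,7.5],"twist":0},{"grip":0,"xyz":[1.8,0,7.5],"twist":0},{"grip":0,"xyz":[2.2,0,7.5],"twist":0},{"grip":0,"xyz":[2.5,0,7.5],"twist":0},{"grip":0,"xyz":[2.8,0,7.5],"twist":0},{"grip":0,"xyz":[3.1,0,7.5],"twist":0}]'; python3 to.py -165 0 55
python3 -m handwheel '[{"grip":0,"xyz":[0.3,0,0],"twist":0},{"grip":0,"xyz":[0.6,0,0],"twist":0},{"grip":0,"xyz":[0.9,0,0],"twist":0},{"grip":0,"xyz":[1.3,0,0],"twist":0},{"grip":0,"xyz":[1.7,0,0],"twist":0},{"grip":0,"xyz":[2.1,0,0],"twist":0},{"grip":0,"xyz":[2.5,0,0],"twist":0},{"grip":0,"xyz":[2.9,0,0],"twist":0},{"grip":0,"xyz":[3.3,0,0],"twist":0},{"grip":0,"xyz":[3.7,0,0],"twist":0}]'; python3 to.py -165 0 55
```

```text
time: 6.48
position: [0.6024, -0.2, 0.1544]
eef_rot: [2.273, 2.167, 0.001]
ft_force: [0.3, -1.7, 0.5]
opening: 0.0006
gripper_force: 0.7
chamber now [-244.    -0.5   57.2] F [ 0.3 -1.7  0.5] t 6.4833 open 0.000628720277440668
shift cm [ 7.9  -0.05  0.21] twist -0.0 q [-0.38  0.63  1.4  -0.    1.11 -0.33]
time: 7.32
position: [0.6039, -0.1629, 0.1536]
eef_rot: [-2.274, -2.167, 0.0]
ft_force: [0.6, -1.7, 1.0]
opening: 0.0005
gripper_force: 0.7
chamber now [-206.9   -0.3   56.4] F [ 0.6 -1.7  1. ] t 7.3167 open 0.0004541545402941762
shift cm [ 4.19 -0.04  0.14] twist -0.0 q [-0.32  0.62  1.43  0.    1.1  -0.27]
```

```bash
python3 -m handwheel '[{"grip":0,"xyz":[0.4,0,0.1],"twist":0},{"grip":0,"xyz":[0.8,0,0.1],"twist":0},{"grip":0,"xyz":[1.2,0,0.1],"twist":0},{"grip":0,"xyz":[1.6,0,0.1],"twist":0},{"grip":0,"xyz":[2,0,0.1],"twist":0},{"grip":0,"xyz":[2.4,0,0.1],"twist":0},{"grip":0,"xyz":[2.8,0,0.1],"twist":0},{"grip":0,"xyz":[3.2,0,0.1],"twist":0},{"grip":0,"xyz":[3.5,0,0.1],"twist":0},{"grip":0,"xyz":[3.8,0,0.1],"twist":0}]'; python3 to.py -165 0 55
python3 -m handwheel '[{"grip":0,"xyz":[0.1,0,0],"twist":0},{"grip":0,"xyz":[0.2,0,0],"twist":0},{"grip":0,"xyz":[0.3,0,0],"twist":0},{"grip":0,"xyz":[0.4,0,0],"twist":0},{"grip":0,"xyz":[0.4,0,0],"twist":0}]'; python3 to.py -165 0 55
```

```text
time: 8.15
position: [0.6057, -0.125, 0.1526]
eef_rot: [-2.274, -2.168, 0.0]
ft_force: [-0.8, -1.4, -0.7]
opening: 0.0006
gripper_force: 0.7
chamber now [-168.9   -0.3   55.4] F [-0.8 -1.4 -0.7] t 8.15 open 0.0006290172878671795
shift cm [ 0.39 -0.03  0.04] twist -0.0 q [-0.26  0.6   1.45 -0.    1.09 -0.21]
time: 8.57
position: [0.606, -0.1213, 0.1527]
eef_rot: [-2.274, -2.167, -0.0]
ft_force: [0.3, 0.0, -0.7]
opening: 0.0002
gripper_force: 0.0
chamber now [-165.2   -0.4   55.5] F [ 0.3  0.  -0.7] t 8.5667 open 0.0002318421312366615
shift cm [ 0.02 -0.04  0.05] twist -0.1 q [-0.26  0.6   1.45  0.    1.09 -0.21]
```

```bash
python3 -m handwheel '[{"grip":0,"xyz":[0.1,0,0],"twist":0},{"grip":0,"xyz":[0.2,0,0],"twist":0},{"grip":0,"xyz":[0.3,0,0],"twist":0},{"grip":0,"xyz":[0.3,0,0],"twist":0}]'; python3 -m handwheel '[{"grip":0,"xyz":[0.1,0,0],"twist":0},{"grip":0,"xyz":[0.2,0,0],"twist":0},{"grip":0,"xyz":[0.2,0,0],"twist":0}]';python3 to.py -165 0 55
```

```text
time: 8.9
position: [0.606, -0.1203, 0.1528]
eef_rot: [2.273, 2.165, -0.003]
ft_force: [-1.9, -14.3, -1.2]
opening: 0.0001
gripper_force: 7.8
time: 9.15
position: [0.606, -0.1199, 0.1529]
eef_rot: [2.272, 2.163, -0.006]
ft_force: [-2.5, -27.0, -2.4]
opening: 0.0004
gripper_force: 13.5
chamber now [-163.8   -0.3   55.7] F [ -2.5 -27.   -2.4] t 9.15 open 0.00043516097685711535
shift cm [-0.12 -0.03  0.07] twist -0.1 q [-0.25  0.6   1.46 -0.01  1.08 -0.2 ]
```

The slide is hard against its stop with 27 N on the fingertips, at exactly the predicted 80 mm. I'll back out and look.

```bash
python3 -m handwheel '[{"grip":0,"xyz":[-0.5,0,0],"twist":0},{"grip":0,"xyz":[-1.5,0,0],"twist":0},{"grip":0,"xyz":[-4,0,0],"twist":0},{"grip":0,"xyz":[-7,0,0],"twist":0},{"grip":0,"xyz":[-10,0,-2],"twist":0},{"grip":0,"xyz":[-13,-2,-5],"twist":0},{"grip":0,"xyz":[-14.2,-5,-7.5],"twist":0},{"grip":0,"xyz":[-14.2,-8,-7.5],"twist":0},{"grip":0,"xyz":[-14.2,-9.5,-7.5],"twist":0},{"grip":0,"xyz":[-14.2,-9.5,-7.5],"twist":0}]'; python3 to.py -306 95 65;  python3 -c "
from h import *
s=snap('scene','s4.png')
cv2.imwrite('pics/s4c.png',cv2.resize(s['pixels'][120:330,220:480],None,fx=2.8,fy=2.8)[:,:,::-1])"
```

```text
time: 9.98
position: [0.5023, -0.2543, 0.2286]
eef_rot: [2.275, 2.165, 0.001]
ft_force: [0.6, -0.4, 0.5]
opening: 0.0003
gripper_force: 0.0
chamber now [-302.9   96.9  131.4] F [ 0.6 -0.4  0.5] t 9.9833 open 0.0002651221652985517
shift cm [-0.31  0.18  6.64] twist -0.1 q [-0.53  0.4   1.57  0.    1.17 -0.48]
```

View pics/s4c.png

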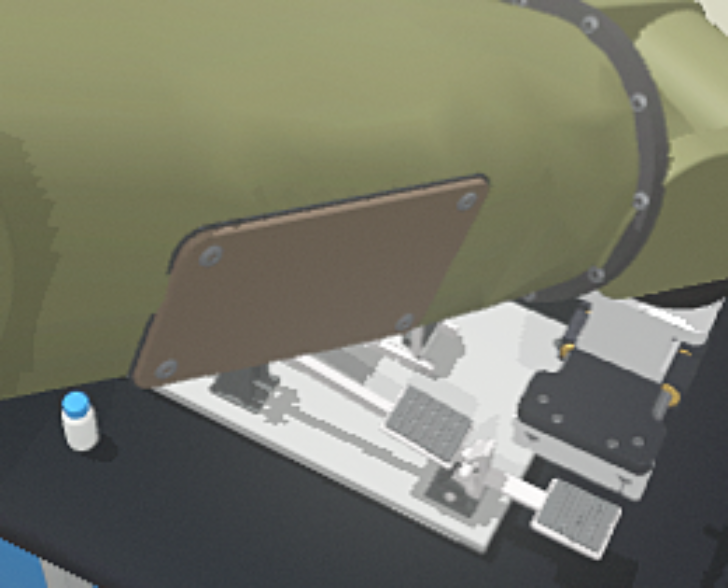

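The lever is still hooked (pad at (430,420)) and the push plate has moved in to (425,345). The arm hides the box and the vial. Next is the pedal at (575,515).

```bash
python3 -m handwheel '[{"grip":0,"xyz":[-0.3,0.1,2],"twist":0},{"grip":0,"xyz":[-0.3,0.1,4],"twist":0},{"grip":0,"xyz":[-0.3,0.1,6],"twist":0},{"grip":0,"xyz":[-0.3,0.1,7],"twist":0},{"grip":0,"xyz":[-0.3,0.1,7.6],"twist":0},{"grip":0,"xyz":[-0.3,0.1,8.2],"twist":0},{"grip":0,"xyz":[-0.3,0.1,8.7],"twist":0},{"grip":0,"xyz":[-0.3,0.1,9.2],"twist":0},{"grip":0,"xyz":[-0.3,0.1,9.6],"twist":0},{"grip":0,"xyz":[-0.3,0.1,10],"twist":0}]'; python3 to.py -306 95 30
```

```text
time: 10.87
position: [0.5057, -0.257, 0.1279]
eef_rot: [2.273, 2.166, 0.0]
ft_force: [1.0, -4.0, 2.3]
opening: 0.0002
gripper_force: 1.6
chamber now [-305.4   93.4   30.7] F [ 1.  -4.   2.3] t 10.8667 open 0.00015113412216367531
shift cm [-0.06 -0.16  0.07] twist -0.1 q [-0.53  0.54  1.63 -0.    0.98 -0.49]
```

```bash
python3 -m handwheel '[{"grip":0,"xyz":[0,0,0.2],"twist":0},{"grip":0,"xyz":[0,0,0.3],"twist":0},{"grip":0,"xyz":[0,0,0.3],"twist":0},{"grip":0,"xyz":[0,0,0.3],"twist":0},{"grip":0,"xyz":[0,0,0.3],"twist":0},{"grip":0,"xyz":[0,0,0.3],"twist":0}]'; python3 to.py -306 95 30; python3 -c "
from h import *
snap('wrist','w3.png')"
```

```text
time: 11.37
position: [0.5056, -0.2569, 0.1251]
eef_rot: [2.273, 2.167, 0.0]
ft_force: [1.2, -2.6, 5.7]
opening: 0.0001
gripper_force: 3.0
chamber now [-305.3   93.5   27.9] F [ 1.2 -2.6  5.7] t 11.3667 open 0.00013967960929471237
shift cm [-0.07 -0.15 -0.21] twist -0.1 q [-0.53  0.54  1.63 -0.    0.97 -0.49]
```

View pics/w3.png

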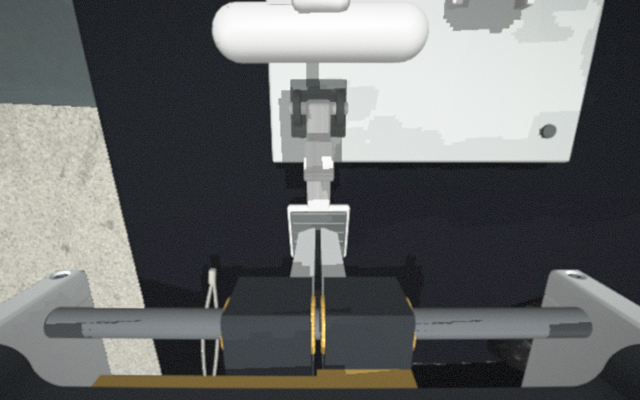

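The lever is free: its end bar has risen close to the camera at (320,30), clear of the hook. I'll release the pedal by moving up and outward, then retreat for a final look.

```bash
python3 -m handwheel '[{"grip":0,"xyz":[0,0,0],"twist":0},{"grip":0,"xyz":[0,0,0],"twist":0},{"grip":0,"xyz":[0,0,0],"twist":0},{"grip":0,"xyz":[0,0,-1],"twist":0},{"grip":0,"xyz":[0,0,-2],"twist":0},{"grip":0,"xyz":[-0.5,0,-3.2],"twist":0},{"grip":0,"xyz":[-2,0,-5.5],"twist":0},{"grip":0,"xyz":[-4,0,-9],"twist":0},{"grip":0,"xyz":[-6,0,-13],"twist":0},{"grip":0,"xyz":[-6,0,-16],"twist":0}]'; python3 -m handwheel '[{"grip":0,"xyz":[-3,-3,-2],"twist":0},{"grip":0,"xyz":[-6,-6,-4],"twist":0},{"grip":0,"xyz":[-9,-9,-4],"twist":0},{"grip":0,"xyz":[-10,-12,-4],"twist":0},{"grip":0,"xyz":[-10,-15,-4],"twist":0},{"grip":0,"xyz":[-10,-15,-4],"twist":0},{"grip":0,"xyz":[-10,-15,-4],"twist":0},{"grip":0,"xyz":[-10,-15,-4],"twist":0}]';  python3 -c "
from h import *
s=snap('scene','s5.png');t=snap('top','t5.png')
a=cv2.resize(s['pixels'][130:330,230:450],None,fx=2,fy=2);b=cv2.resize(t['pixels'][150:290,260:440],None,fx=2,fy=2)
o=np.zeros((400,800,3),np.uint8);o[:,:440]=a;o[:280,440:]=b
cv2.imwrite('pics/f5.png',o[:,:,::-1])"; python3 to.py -306 95 30
```

```text
time: 12.25
position: [0.5017, -0.3186, 0.2876]
eef_rot: [2.275, 2.165, -0.0]
ft_force: [-0.0, 0.6, -0.0]
opening: 0.0004
gripper_force: 0.0
time: 12.92
position: [0.3482, -0.4091, 0.3252]
eef_rot: [2.274, 2.167, 0.0]
ft_force: [0.6, 0.1, 0.1]
opening: 0.0006
gripper_force: 0.0
chamber now [-464.6  243.1  227.5] F [-0.2 -0.7  0.1] t 13.0167 open 0.00045193359953125007
shift cm [15.85 14.81 19.76] twist 0.0 q [-0.93  0.26  1.53  0.    1.36 -0.89]
```

View pics/f5.png

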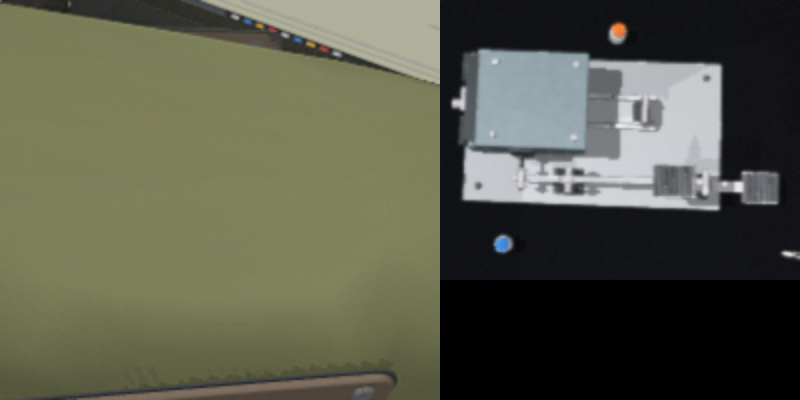

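In the top view, the box roof looks as it did at the start, the lever is up, the push plate is in at (648,110), and both spares are standing. A quick numeric check against the first picture comes before handing in.

Run:
```python
from h import *
a=load('top0')['pixels'];b=load('t5');p=b['pixels']
d=cv2.absdiff(a,p).max(2)
print('box diff',d[175:225,275:333].mean(),(d[175:225,275:333]>40).sum(),'lever',(d[233:255,295:432]>40).sum(),'blue',(d[262:282,280:300]>40).sum(),'orange',(d[157:177,338:358]>40).sum())
g=p[195:215,350:372].astype(int).sum(2); print(g[10])
u=260+(648-440+.5)/2-.5;v=150+110/2
print(onz(b,u,v,.072))
```

```text
box diff 17.061724137931034 0 lever 0 blue 0 orange 0
[629 637 635 634 634 617 438 293 257 261 364 530 618 473 316 342 373 371
 374 372 401 546]
[ 0.60395323 -0.10967673  0.072     ]
```

The roof edges match, but its shade differs by 17 grey levels, so the flap could still be slightly ajar. I'll move the arm out of the scene camera's view and compare.

```bash
python3 - <<'E'
from h import *
a=load('top0')['pixels'].astype(int);p=load('t5')['pixels'].astype(int)
for n,(r,c) in dict(roof=(slice(180,220),slice(285,328)),plate=(slice(185,195),slice(380,395)),white=(slice(100,150),slice(540,600))).items(): print(n,a[r,c].mean((0,1)),p[r,c].mean((0,1)))
E
python3 -m handwheel '[{"grip":0,"xyz":[-4,-4,-3],"twist":0},{"grip":0,"xyz":[-8,-5,-6],"twist":0},{"grip":0,"xyz":[-12,-5,-9],"twist":0},{"grip":0,"xyz":[-16,-5,-9],"twist":0},{"grip":0,"xyz":[-20,-5,-9],"twist":0},{"grip":0,"xyz":[-20,-5,-9],"twist":0},{"grip":0,"xyz":[-20,-5,-9],"twist":0},{"grip":0,"xyz":[-20,-5,-9],"twist":0},{"grip":0,"xyz":[-20,-5,-9],"twist":0}]'
python3 - <<'E'
from h import *
s=snap('scene','s6.png');t=snap('top','t6.png');p=t['pixels'].astype(int)
print(p[180:220,285:328].mean((0,1)))
d=cv2.absdiff(s['pixels'],load('scene0')['pixels']).max(2)
print([(d[r:r+20,250:360]>40).sum() for r in range(150,260,20)])
E
```

```text
roof [168.4494186  186.09418605 192.85639535] [152.18255814 168.80232558 175.31569767]
plate [187.24666667 190.98       194.43333333] [189.20666667 192.94666667 196.34666667]
white [243.84433333 243.456      241.75466667] [244.05966667 243.666      241.97633333]
time: 13.77
position: [0.2893, -0.6061, 0.414]
eef_rot: [-2.272, -2.168, -0.001]
ft_force: [0.3, 1.4, -0.0]
opening: 0.001
gripper_force: 0.0
[154.46569767 171.18139535 177.76104651]
[np.int64(1587), np.int64(1930), np.int64(1820), np.int64(1549), np.int64(1923), np.int64(2077)]
```

The arm still blocks the scene camera, so I'll swing it back to its starting side, staying high above the chamber.

```bash
python3 -m handwheel '[{"grip":0,"xyz":[4,4,0],"twist":0},{"grip":0,"xyz":[8,8,0],"twist":0},{"grip":0,"xyz":[12,11,0],"twist":0},{"grip":0,"xyz":[16,13,0],"twist":0},{"grip":0,"xyz":[20,14,0],"twist":0},{"grip":0,"xyz":[24,15,0],"twist":0},{"grip":0,"xyz":[28,15,0],"twist":0},{"grip":0,"xyz":[32,15,0],"twist":0},{"grip":0,"xyz":[36,15,0],"twist":0},{"grip":0,"xyz":[40,15,0],"twist":0}]' | head -2; python3 -m handwheel '[{"grip":0,"xyz":[4,0,0],"twist":-7},{"grip":0,"xyz":[8,0,0],"twist":-14},{"grip":0,"xyz":[12,0,0],"twist":-21},{"grip":0,"xyz":[16,0,0],"twist":-28},{"grip":0,"xyz":[20,0,0],"twist":-35},{"grip":0,"xyz":[24,0,0],"twist":-42},{"grip":0,"xyz":[28,0,0],"twist":-49},{"grip":0,"xyz":[32,-1,0],"twist":-49},{"grip":0,"xyz":[36,-3,0],"twist":-49},{"grip":0,"xyz":[40,-6,0],"twist":-49}]'|head -2; python3 to.py 463 487 205
```

```text
time: 14.7
position: [0.4549, -0.2415, 0.4152]
time: 15.53
position: [0.4194, 0.1507, 0.4147]
chamber now [ 97.7 198.8 317.5] F [1.  0.5 0. ] t 15.5333 open 0.00019263958889640873
shift cm [45.71  8.68 11.25] twist 49.0 q [ 0.26 -0.    1.61  0.    1.53 -0.55]
```

```bash
python3 -m handwheel '[{"grip":0,"xyz":[4,1,0],"twist":0},{"grip":0,"xyz":[8,2,0],"twist":0},{"grip":0,"xyz":[12,2,0],"twist":0},{"grip":0,"xyz":[16,3,0],"twist":0},{"grip":0,"xyz":[20,4,0],"twist":0},{"grip":0,"xyz":[24,4.5,0],"twist":0},{"grip":0,"xyz":[28,5,0],"twist":0},{"grip":0,"xyz":[32,6,0],"twist":0},{"grip":0,"xyz":[36,7,0],"twist":0},{"grip":0,"xyz":[40,8,0],"twist":0}]' | head -2
python3 -m handwheel '[{"grip":0,"xyz":[4,0.7,0],"twist":0},{"grip":0,"xyz":[5,0.7,0],"twist":0},{"grip":0,"xyz":[5,0.7,0],"twist":0},{"grip":0,"xyz":[5,0.7,0],"twist":0},{"grip":0,"xyz":[5,0.7,0],"twist":0}]' | head -2
python3 - <<'E'
from h import *
s=snap('scene','s7.png');t=snap('top','t7.png');p=t['pixels'].astype(int)
print(p[180:220,285:328].mean((0,1)))
d=cv2.absdiff(s['pixels'],load('scene0')['pixels']).max(2)
print([(d[r:r+20,250:345]>40).sum() for r in range(150,260,20)])
o=[cv2.resize(x['pixels'][145:320,235:445],(400,333),interpolation=cv2.INTER_CUBIC) for x in(load('scene0'),s)]
cv2.imwrite('pics/f7.png',np.hstack(o)[:,:,::-1])
E
```

```text
time: 16.37
position: [0.1846, 0.4837, 0.4155]
time: 16.78
position: [0.1564, 0.5214, 0.4152]
[168.44534884 186.10930233 192.84883721]
[np.int64(0), np.int64(0), np.int64(0), np.int64(2), np.int64(0), np.int64(0)]
```

View pics/f7.png

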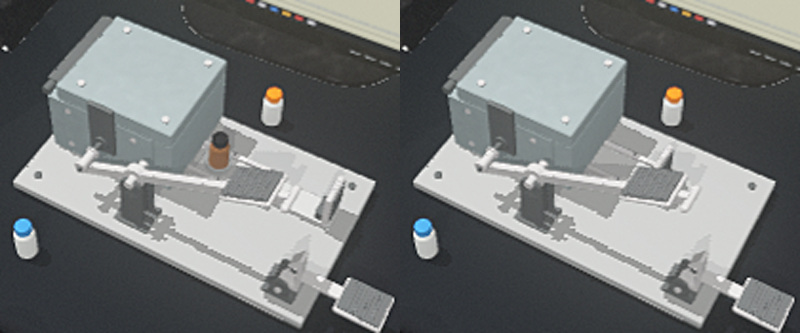

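The roof's shade and edges now match the first picture exactly, so the darker shade was only the arm's effect on the lighting. The flap is shut, the lever up, the slide in, the sample out of sight inside, and both spares are where they stood. I'm handing in.

```bash
python3 -c "
from workcell import ctrl
print(ctrl.sign_off())"
```

```text
the job is handed in; nothing more can be done
None
```

I loaded the vial and handed the job in at about 17 s: the slide is fully home, the lever is released and the flap is shut, and both spare vials stand where they were; the sample vial is out of sight inside, so I couldn't check that it is still upright.

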